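# Seat the keyed heating block in the thermal mixer and load a bottle

### The arm

A 6-joint arm with a two-finger parallel gripper is mounted at the origin on a cart in front of the work surface, level with it; the furniture and walls round the work are solid. World frame = base frame: x ahead of the robot, y to its left, z up, the work surface at z = 0. Lengths are in mm, angles in rad, forces in N, time in s.
With the tool pointing down it reaches from about 325 to 750 mm from the base axis. Payload 7.6 kg.
Tool frame: the origin (TCP) lies where the fingers leave the gripper's body, on its centre line; the fingertips stand 73 mm ahead of it and the grasp point (between the pads) lies 54 mm ahead of it; z points along the fingers, y is the line along which they close (so a half turn about z gives the same grasp; the last joint's range is limited). The gripper opens to 85 mm and grips with 20 to 120 N. Pads are 22 mm wide; open, the fingers measure 114 mm over their backs; the gripper's body (76 mm by 85 mm) begins 54 mm behind the grasp point. The pads swing forward as they close: fully open they stand 13 mm farther back than shut.
Start: joints at [-1.316, 0.052, 1.401, -0, 1.689, -0.07], TCP at [167.561, -497.556, 303.923] pointing down, gripper open.
Joint ranges: [-2.9, 2.9], [-0.91, 2.17], [0.12, 2.37], [-1.06, 4.2], [0.26, 2.73], [-2.93, 2.93]. Speed limits (rad/s): [2.57, 2.57, 3.01, 3.14, 3.14, 3.14].

### API

Orientations are given as a rotation vector (axis times angle).
In Python, from workcell import sensors, get_image, hand_in, find_in, landmark_of gives the robot as it stands.
- The arm moves only by the tool jog_arm, never from a script. Its argument "deltas" is a list of rows, each a list of 3 entries, a list of its own where there are three numbers: the finger opening in mm, from 0 to 85.4, then the shift along the tool's x, y, z in units of 50 mm (1.0 is 50 mm), then the turn about the tool's z in units of 6 degrees (1.0 is 6 degrees). A call has 1 to 12 rows; each row shifts and turns the commanded pose from where the row before left it, along the tool's axes as they then stand; what a row does not reach is not made up. A row lasts 1/10 s, in which the tool goes at most 50 mm and 8.59 degrees, less where a joint would pass 70% of its speed; a pose out of reach is approached as far as the arm can. A call is refused whole if a number of a shift passes 1 or a number of a turn 1, either way. A call with a gripper value outside its range is refused whole. The fingers move at their own pace and stop on an object; "newtons" is the grip in N (left out, the last holds). Time passes only in rows, so rows that do not move let the fingers close. It gives the time, the measured TCP pose, the force, the opening and the grip force at its end, in the units of the state.
- sensors.read_state(): the state, without advancing time (a new reading comes with each control period).
- get_image(name): name is "scene" or "side" or "wrist"; returns a dict with "image" (400x640x3 uint8, red, green, blue), "intrinsics" (3x3 intrinsics, pixels), "extrinsics" (4x4, takes a point from world to camera coordinates). Camera axes: x right, y down, z forward; pixel columns grow to the right and rows downward; lengths in mm; the calibration is good to about 2 mm. The wrist camera is an equidistant fisheye: a pixel r from the principal point sees the ray r / f radians off the axis. A picture is of the moment at which its call begins. There is no depth.
- hand_in(): hands the job in; it is judged then, once.
Trained networks look in the newest picture that a camera, given by its name, has taken for a name from the list of things; names that differ only in an ending like _2 or _b are one class to them, and where a whole thing is asked for, a point or a joint stands for the part that bears it (a point fixed in the world has none). Each returns a list of dicts, best first, with "confidence" (0 to 1); they miss things now and then, are a little off and sometimes report something else, mostly with a low value. They report only what shows in the picture. A call takes as long as a camera call. They do not tell look-alikes from the thing itself.
- find_in(query, camera): "box" ([centre column, centre row, width, height] in pixels, round what is visible of it).
- landmark_of(query, camera): "pixel" ([column, row] in pixels: a listed point, or the origin of a listed thing).
The state is a dict: "time_s": time; "qpos": joint angles; "qvel": joint speeds; "joint_efforts": joint torques, N m; "eef_pos": TCP position; "eef_rot": TCP orientation; "ft_force": force on the tool from outside, world axes, zero at the start; "ft_torque": the same for the moment, N m; "finger_gap": finger opening in mm; "grasp_force": force on a finger pad.
Only numpy, scipy, OpenCV 4.12 (cv2) and the standard library are available. Lean on these libraries where they do the work, as an engineer would, in place of code of your own. Each camera call takes 0.05 s, during which the arm holds its last target. There are 200 camera calls.

### The job

Get the thermal mixer ready: fit the round aluminium heating block into the mixer's cup, gently shuffling and turning it to feel for the keyway, which stops anywhere past the home mark, until the block is fully home on the cup's floor. Lower it in the hand, never drop or force it: the drive underneath is delicate. Then stand the reagent bottle upright in the block's hole, all the way down, and leave the vials and the timer as they are.

Things in the scene. Friction and masses are not known exactly. Their poses are not given: they have to be found in the camera images.
- mixer: White thermal mixer, 199 x 148 mm, 62 mm high, fixed; sloped panel at its front (-x). In its top a rubber boot with an open aluminium cup (dark bore, bright rim), 88 mm outside. Origin: under the boot's middle, on the bench; x to the rear, z up. Cup rim at z 67 mm, cup floor at z 22 mm. The cup shifts only at over 10 N sideways, turns only at over 0.3 N m. Load it with 60 N at most.
- well (a point): Middle of the boot, at the height of the cup's rim, fixed to the housing; axes as the mixer's. The cup rides on soft mounts, so its axis lies anywhere up to 3.5 mm from here in x and in y. This point does not show that; see or feel it. The bore is 58 mm wide, 45 mm deep, its mouth bevelled 2 mm.
- home_mark (a point): Small black wedge moulded on the housing top, 56 mm from the well point, midway between the mixer's -x and +y sides (45 deg left of the front). The cup coasts to a stop past it: its one straight keyway (10.5 mm wide, 9.5 mm deep, rim to floor) stands 0.14 to 1.49 rad from here, counter-clockwise seen from above, so towards and past the front. See or feel where.
- block: Round aluminium heating block, 73 mm high, 56 mm across (1 mm play all round in the cup), about 0.34 to 0.55 kg, standing on the bench. Origin: centre of its underside, z up. Foot bevelled 3 mm. The head, above z 47 mm, has two upright flats to grip, facing +y and -y, 48 mm apart; 28 mm of the block stays above the rim when home.
- block_key (a point): Foot of the block's key rib, on the block's -x side, 36 mm from its axis and 10 mm above its underside. The rib is 8 mm wide (6.6 mm at its bevelled foot) and runs up to 45.5 mm. The round foot thus enters the bore 10 mm before the rib meets the rim or the keyway.
- block_hole (a point): Centre of the mouth of the block's one hole, on its axis, 73 mm above its underside. The hole is 29.4 mm wide and 40 mm deep, its mouth bevelled 2 mm.
- bottle: The reagent bottle to load: round, 26.4 mm across, 68 mm tall with its screw cap (top 16 mm, 25.4 mm across), standing on the bench left of the mixer; the tallest of the small bottles. Origin: centre of its underside, z up. Fully down it stands 28 mm out of the block.
- vial_1: Bystander: small vial, 22 mm across, 46 mm tall. Origin: centre of its underside.
- vial_2: Bystander: small vial, 22 mm across, 46 mm tall. Origin: centre of its underside.
- vial_3: Bystander: small vial, 22 mm across, 46 mm tall. Origin: centre of its underside.
- timer: Bystander: flat square bench timer, 69 x 69 x 19 mm. Origin: centre of its underside.
Things that resemble listed ones, but are neither listed nor needed, are in the scene too. Leave any black or orange look-alike of the block alone.

How it is judged:
By the outcome, as a careful person would: the job done as asked, in the order asked, and still so for the second after the job is handed in, with the robot touching nothing.
It also fails if it takes over 72 s, if anything falls off the work surface, if the arm or the gripper's body presses on something with over 40 N, if the wrist force passes 120 N, or if a joint passes its speed limit or range.

## Working session

There is one attempt and no reset: what is moved stays moved. The work goes in short steps, Python scripts to look and compute and a tool call to move; the robot and the scene stay as the last step left them, time stands still between calls to the robot, and variables do not carry over. Pictures are saved under pics/ and viewed, at most 13 in all, crops included, and the job is handed in when it is done.

Besides the shell and the picture viewer there is one more tool, called after "Call:" as name([rows], argument=value, ...), one row to a line, values as JSON. jog_arm: Moves the arm, as the interface text tells. Its arguments: {"type":"object","properties":{"deltas":{"type":"array"},"newtons":{"type":"number"}},"required":["deltas"]}

```bash
ls; mkdir -p pics; cat > h.py <<'E'
import numpy as np, cv2, json
from workcell import sensors, get_image, hand_in, find_in, landmark_of
from scipy.spatial.transform import Rotation as R
def ray(im, px, fish=False):
    K=np.array(im["intrinsics"]);E=np.array(im["extrinsics"])
    u=(px[0]-K[0,2])/K[0,0]; v=(px[1]-K[1,2])/K[1,1]
    if fish:
        r=np.hypot(u,v); s=np.sin(r)/r if r>1e-9 else 1; d=np.array([u*s,v*s,np.cos(r)])
    else: d=np.array([u,v,1.])
    d=E[:3,:3].T@d; c=-E[:3,:3].T@E[:3,3]
    return c,d/np.linalg.norm(d)
def atz(c,d,z): return c+d*(z-c[2])/d[2]
def tri(rays):
    A=sum(np.eye(3)-np.outer(d,d) for c,d in rays); b=sum((np.eye(3)-np.outer(d,d))@c for c,d in rays)
    p=np.linalg.solve(A,b); return p,[np.linalg.norm((np.eye(3)-np.outer(d,d))@(p-c)) for c,d in rays]
def proj(im,p,fish=False):
    K=np.array(im["intrinsics"]);E=np.array(im["extrinsics"]); q=E[:3,:3]@p+E[:3,3]
    if fish:
        r=np.hypot(q[0],q[1]); t=np.arctan2(r,q[2]); u,v=q[0]/r*t,q[1]/r*t
    else: u,v=q[:2]/q[2]
    return np.array([K[0,0]*u+K[0,2],K[1,1]*v+K[1,2]])
def save(n,im): cv2.imwrite(n,cv2.cvtColor(im,cv2.COLOR_RGB2BGR))
E
cat > a.py <<'E'
from h import *
np.set_printoptions(precision=1,suppress=True)
S={}
for cam in ["scene","side","wrist"]:
    S[cam]=get_image(cam); save(f"pics/{cam}0.png",S[cam]["image"])
    print(cam,"pos",-S[cam]["extrinsics"][:3,:3].T@S[cam]["extrinsics"][:3,3],"fwd",S[cam]["extrinsics"][2,:3],"f",S[cam]["intrinsics"][0,0])
    for q in ["well","home_mark","block_key","block_hole","block","bottle","vial_1","timer","mixer"]:
        for r in landmark_of(q,cam)[:4]:
            c,d=ray(S[cam],r["pixel"],cam=="wrist")
            z={"well":67,"home_mark":62,"block_key":10,"block_hole":73}.get(q,0)
            print(" ",q,np.array(r["pixel"]),round(r["confidence"],2),"at z",z,atz(c,d,z)[:2])
s=sensors.read_state(); print(s["eef_pos"],s["eef_rot"],s["ft_force"],s["finger_gap"],s["time_s"])
E
python3 a.py
```

```text
pics
scene pos [ 39.9 669.  737.2] fwd [ 0.4 -0.6 -0.6] f 403.9997444249933
  well [301.3 191.7] 0.61 at z 67 [539.4   5.4]
  home_mark [302.2 203.9] 0.69 at z 62 [512.7  40. ]
  block_key [382.3 165. ] 0.91 at z 10 [ 443.9 -291.5]
  block_key [350.1 177.2] 0.91 at z 10 [ 497.5 -184.5]
  block_key [402.3 179.1] 0.76 at z 10 [ 362.  -257.4]
  block_hole [408.1 158.1] 0.77 at z 73 [ 361.1 -278.2]
  block_hole [341.2 158.3] 0.7 at z 73 [ 524.8 -176.2]
  block_hole [372.5 145.1] 0.66 at z 73 [ 480.1 -286.6]
  block_hole [246.1 317.1] 0.54 at z 73 [407.  377.8]
  block [369.9 167.3] 0.81 at z 0 [ 476.7 -273.3]
  block [342.1 180.6] 0.73 at z 0 [ 515.7 -168.9]
  block [400.6 176.5] 0.71 at z 0 [ 376.1 -279.4]
  bottle [264.1 282.3] 0.63 at z 0 [473.2 253.7]
  vial_1 [243.9 315.6] 0.71 at z 0 [453.7 345.5]
  timer [328.1 289.6] 0.77 at z 0 [339.  192.8]
  timer [304.1 207.6] 0.33 at z 0 [542.7  -7.6]
  mixer [302. 208.] 0.62 at z 0 [546.6  -3.2]
side pos [ 514.5 -849.9  548.5] fwd [-0.1  0.9 -0.5] f 435.985155729313
  well [360. 201.] 0.62 at z 67 [537.1   5.4]
  home_mark [344.8 191.9] 0.9
[... 276 characters left out ...]
 473.2 -282.4]
  block [349.7 272.1] 0.69 at z 0 [ 523.3 -164.5]
  block [336.5 175.1] 0.59 at z 0 [471.8 265.5]
  bottle [338. 174.] 0.63 at z 0 [475.6 273.2]
  bottle [358.7 198.7] 0.36 at z 0 [536.8 136. ]
  vial_1 [357.5 162.4] 0.61 at z 0 [529.9 361.5]
  vial_1 [334.3 161.9] 0.59 at z 0 [459.8 354.9]
  vial_1 [348.3 168.1] 0.57 at z 0 [503.6 317. ]
  timer [281.1 184.6] 0.71 at z 0 [326.  186.1]
  timer [357.7 197.6] 0.33 at z 0 [534.1 141.5]
  mixer [356.  229.8] 0.96 at z 0 [532.7 -10.7]
  mixer [361.6 203.3] 0.57 at z 0 [544.4 113.1]
wrist pos [ 241.3 -474.9  373.7] fwd [-0.3 -0.1 -1. ] f 309.70691628693146
[ 167.6 -497.6  303.9] [ 3.1  0.5 -0. ] [-0.3 -0.7  0.2] 85.5166885472447 1.5
```

```bash
python3 - <<'E'
import cv2,numpy as np
a=cv2.imread("pics/scene0.png")[100:350,190:470]; b=cv2.imread("pics/side0.png")[120:340,220:440]
a=cv2.resize(a,(448,400)); b=cv2.resize(b,(352,352)); b=cv2.copyMakeBorder(b,0,48,0,0,cv2.BORDER_CONSTANT)
cv2.imwrite("pics/m1.png",np.hstack([a,b]))
E
```

```text
(no output)
```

View pics/m1.png

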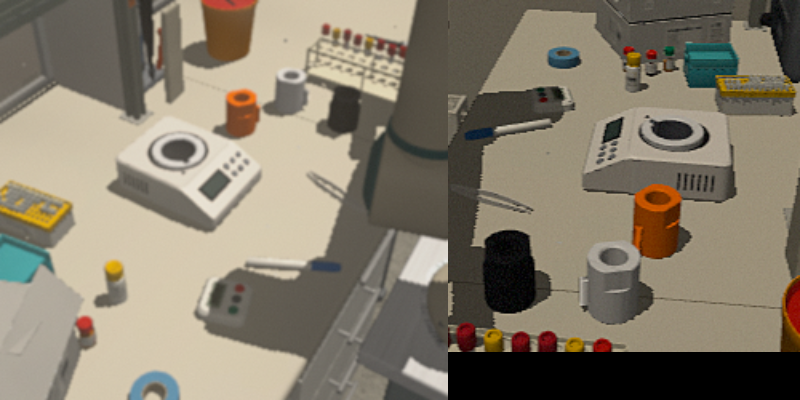

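```bash
cat >> h.py <<'E'
def plan(target, yaw=None):
    "tool-axis shift (units of 50 mm) at present yaw, and turn (units of 6 deg)"
    s=sensors.read_state(); M=R.from_rotvec(s["eef_rot"]).as_matrix(); p=np.array(s["eef_pos"])
    y0=np.arctan2(M[1,0],M[0,0]); d=M.T@(np.array(target)-p)/50
    np.set_printoptions(precision=3,suppress=True)
    print("pos",p,"yaw",np.degrees(y0),"tilt",M[:,2],"shift",d,"turn",None if yaw is None else -(np.degrees(yaw-y0))/6, "F",s["ft_force"],"T",s["ft_torque"],"gap",s["finger_gap"],"t",s["time_s"])
E
python3 -c "
from h import *
plan([476,-282,230],np.radians(15))"
```

```text
pos [ 167.565 -497.552  303.914] yaw 18.609426973842353 tilt [-0. -0. -1.] shift [ 7.222 -2.117  1.478] turn 0.6015711623070592 F [-0.319 -0.663  0.168] T [ 0.017  0.022 -0.011] gap 85.5166885472447 t 1.5
```

Call:
jog_arm([
  [85,[0.72,-0.2,0],0],
  [85,[0.72,-0.2,0.1],0],
  [85,[0.72,-0.2,0.1],0],
  [85,[0.72,-0.2,0.15],0],
  [85,[0.72,-0.2,0.15],0],
  [85,[0.72,-0.2,0.2],0],
  [85,[0.72,-0.2,0.2],0],
  [85,[0.72,-0.2,0.2],0],
  [85,[0.72,-0.2,0.2],0],
  [85,[0.72,-0.3,0.18],0],
  [85,[0,0,0],0],
  [85,[0,0,0],0],
])

```text
time_s: 2.7
eef_pos: [475.5, -282.7, 229.6]
eef_rot: [-3.1, -0.511, 0.001]
ft_force: [-0.3, -0.4, 0.7]
finger_gap: 84.9
grasp_force: 0.0
```

```bash
cat > look.py <<'E'
from h import *
import sys
np.set_printoptions(precision=1,suppress=True)
tag=sys.argv[1]; qs=sys.argv[2].split(",")
im=get_image("wrist"); save(f"pics/{tag}.png",im["image"]); np.savez(f"pics/{tag}.npz",**im)
Z={"well":67,"home_mark":62,"block_key":10,"block_hole":73}
for q in qs:
    for r in landmark_of(q,"wrist")[:4]:
        c,d=ray(im,r["pixel"],True); print(q,np.array(r["pixel"]),round(r["confidence"],2),"at z",Z.get(q,0),atz(c,d,Z.get(q,0))[:2],"ray",c,d)
s=sensors.read_state(); print(s["eef_pos"],s["eef_rot"],s["ft_force"],s["finger_gap"],s["time_s"])
E
python3 look.py w1 block,block_key,block_hole
```

```text
block [294.3 269.8] 0.82 at z 0 [ 367.  -282.4] ray [ 549.2 -259.9  299.3] [-0.5 -0.1 -0.9]
block [324.  175.7] 0.77 at z 0 [ 479.9 -279.7] ray [ 549.2 -259.9  299.3] [-0.2 -0.1 -1. ]
block [229.7  99.3] 0.68 at z 0 [ 524.4 -166.9] ray [ 549.2 -259.9  299.3] [-0.1  0.3 -1. ]
block_key [250.6 129.9] 0.86 at z 10 [ 502.8 -198.5] ray [ 549.2 -259.9  299.3] [-0.2  0.2 -1. ]
block_key [323.1 215.7] 0.79 at z 10 [ 443.  -291.2] ray [ 549.2 -259.9  299.3] [-0.3 -0.1 -0.9]
block_key [256.1 269.7] 0.57 at z 10 [ 358.3 -241.7] ray [ 549.2 -259.9  299.3] [-0.6  0.1 -0.8]
block_key [103.   52.7] 0.51 at z 10 [541.6  -0.3] ray [ 549.2 -259.9  299.3] [-0.   0.7 -0.7]
block_hole [202.9 101.7] 0.96 at z 73 [ 523.2 -168.9] ray [ 549.2 -259.9  299.3] [-0.1  0.4 -0.9]
block_hole [325.1 199.6] 0.71 at z 73 [ 479.2 -281.7] ray [ 549.2 -259.9  299.3] [-0.3 -0.1 -1. ]
block_hole [282.2 309.2] 0.68 at z 73 [ 366.2 -278.1] ray [ 549.2 -259.9  299.3] [-0.6 -0.1 -0.8]
[ 474.6 -284.1  230.4] [3.1 0.5 0. ] [-0.1 -1.  -0.4] 84.83339507298335 2.9
```

View pics/w1.png

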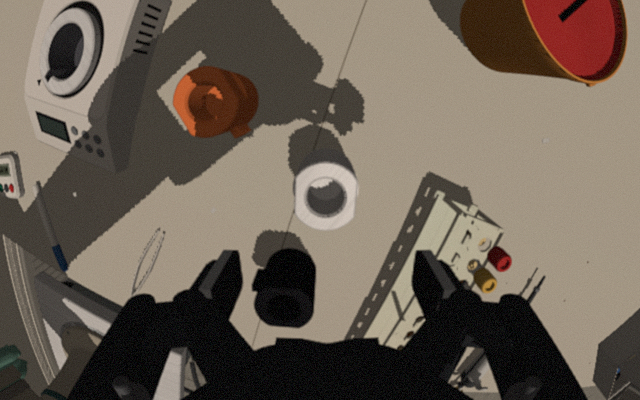

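Call:
jog_arm([
  [64,[0,0,0],0.93],
  [64,[0.075,0.013,0.3],0],
  [64,[0,0,0.4],0],
  [64,[0,0,0.4],0],
  [64,[0,0,0.4],0],
  [64,[0,0,0.3],0],
  [64,[0,0,0.2],0],
  [64,[0,0,0.1],0],
  [64,[0,0,0.1],0],
  [64,[0,0,0],0],
], newtons=40)

```text
time_s: 3.9
eef_pos: [479.0, -283.0, 119.8]
eef_rot: [3.121, 0.357, 0.0]
ft_force: [0.6, 0.1, 0.3]
finger_gap: 64.3
grasp_force: 0.0
```

```bash
python3 look.py w2 block,block_key,block_hole
```

```text
block [320.  217.8] 0.92 at z 0 [ 481.8 -279.4] ray [ 554.8 -267.5  189.5] [-0.4 -0.1 -0.9]
block [173.6 119.2] 0.84 at z 0 [ 526.2 -170. ] ray [ 554.8 -267.5  189.5] [-0.1  0.5 -0.9]
block [287.6 342.2] 0.67 at z 0 [ 366.3 -277.4] ray [ 554.8 -267.5  189.5] [-0.7 -0.  -0.7]
block_key [323.9 276.9] 0.88 at z 10 [ 444.  -290.7] ray [ 554.8 -267.5  189.5] [-0.5 -0.1 -0.8]
block_key [200.6 165.2] 0.77 at z 10 [ 502.2 -198.3] ray [ 554.8 -267.5  189.5] [-0.3  0.3 -0.9]
block_hole [319.1 280.9] 0.88 at z 73 [ 480.3 -281. ] ray [ 554.8 -267.5  189.5] [-0.5 -0.1 -0.8]
block_hole [102.4 138.4] 0.87 at z 73 [ 523.2 -169.3] ray [ 554.8 -267.5  189.5] [-0.2  0.6 -0.7]
[ 479.3 -283.2  120.7] [3.1 0.4 0. ] [ 0.1 -0.3  0.1] 63.98775656980139 4.1
```

View pics/w2.png

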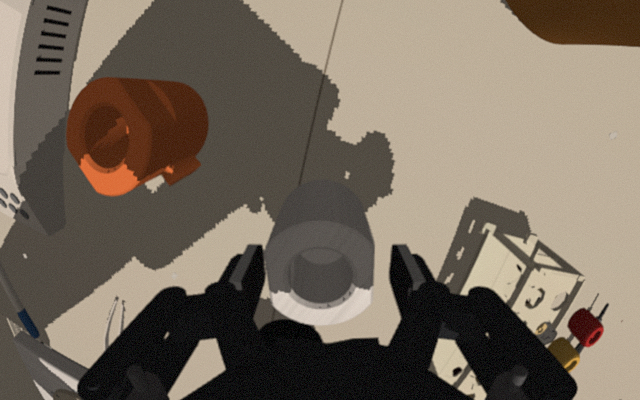

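Call:
jog_arm([
  [40,[0,0,0],0],
  [40,[0,0,0],0],
  [40,[0,0,0],0],
  [40,[0,0,0],0],
  [40,[0,0,0],0],
  [40,[0,0,0],0],
  [40,[0,0,0],0],
], newtons=70)

```text
time_s: 4.8
eef_pos: [479.4, -282.9, 120.8]
eef_rot: [3.121, 0.357, 0.002]
ft_force: [-1.3, 2.9, 5.6]
finger_gap: 46.7
grasp_force: 72.5
```

```bash
python3 look.py w3 block_hole,block_key; python3 -c "
from h import *
plan([538,5,230])"
```

```text
block_hole [105.4 137.6] 0.95 at z 73 [ 524.  -170.3] ray [ 555.  -267.3  190.6] [-0.2  0.6 -0.8]
block_hole [326.4 277.8] 0.58 at z 73 [ 482.5 -283.8] ray [ 555.  -267.3  190.6] [-0.5 -0.1 -0.8]
block_key [204.3 165.9] 0.83 at z 10 [ 502.4 -200.4] ray [ 555.  -267.3  190.6] [-0.3  0.3 -0.9]
block_key [323.4 275.3] 0.74 at z 10 [ 445.1 -290.1] ray [ 555.  -267.3  190.6] [-0.5 -0.1 -0.8]
[ 479.4 -282.9  120.7] [3.1 0.4 0. ] [-0.5  3.2  5.2] 46.64354787540247 4.95
pos [ 479.388 -282.888  120.748] yaw 13.039611909603217 tilt [ 0.001 -0.    -1.   ] shift [ 2.443 -5.344 -2.185] turn None F [-0.518  3.237  5.24 ] T [0.554 0.236 0.024] gap 46.64354787540247 t 4.95
```

Call:
jog_arm([
  [40,[0,0,-0.1],0],
  [40,[0,0,-0.3],0],
  [40,[0,0,-0.6],0],
  [40,[0,0,-0.7],0],
  [40,[0,-0.3,-0.7],0],
  [40,[0.1,-0.7,0],0],
  [40,[0.14,-0.9,0],0],
  [40,[0.14,-0.9,0],0],
  [40,[0.14,-0.9,0],0],
  [40,[0.12,-0.8,0],0],
  [40,[0.1,-0.6,0],0],
  [40,[0,-0.23,0],0],
])

```text
time_s: 6.15
eef_pos: [454.5, -12.7, 240.3]
eef_rot: [-3.12, -0.361, -0.0]
ft_force: [-0.5, -1.2, -5.7]
finger_gap: 46.6
grasp_force: 73.5
```

Call:
jog_arm([
  [40,[0,0,0],0],
])

```text
time_s: 6.25
eef_pos: [454.7, -14.0, 240.2]
eef_rot: [3.121, 0.36, 0.0]
ft_force: [0.1, -0.5, -4.4]
finger_gap: 46.9
grasp_force: 73.5
```

```bash
python3 look.py w4 block_hole,block_key,well,home_mark,mixer
```

```text
block_hole [328.5 281.6] 0.9 at z 73 [380.3 -34.5] ray [530.3   1.7 309.9] [-0.5 -0.1 -0.8]
block_hole [512. 165.] 0.83 at z 73 [ 524.  -167.4] ray [530.3   1.7 309.9] [-0.  -0.6 -0.8]
block_hole [527.8 316.8] 0.61 at z 73 [ 367.9 -278.6] ray [530.3   1.7 309.9] [-0.4 -0.7 -0.6]
block_key [324.9 275.7] 0.94 at z 10 [347.2 -38.4] ray [530.3   1.7 309.9] [-0.5 -0.1 -0.8]
block_key [498.2 180.7] 0.87 at z 10 [ 500.5 -200.6] ray [530.3   1.7 309.9] [-0.1 -0.6 -0.8]
block_key [481.8 291.3] 0.67 at z 10 [ 360.1 -242.6] ray [530.3   1.7 309.9] [-0.4 -0.6 -0.7]
block_key [ 66.1 121.5] 0.54 at z 10 [460.5 323.7] ray [530.3   1.7 309.9] [-0.2  0.7 -0.7]
well [328.   89.8] 0.81 at z 67 [540.3   3.5] ray [530.3   1.7 309.9] [ 0.  0. -1.]
home_mark [264.5 123.3] 0.77 at z 62 [503.5  47.4] ray [530.3   1.7 309.9] [-0.1  0.2 -1. ]
mixer [325.4  89.6] 0.56 at z 0 [542.7   6.6] ray [530.3   1.7 309.9] [ 0.  0. -1.]
mixer [61.5 65.8] 0.2 at z 0 [530.7 356.7] ray [530.3   1.7 309.9] [ 0.   0.8 -0.7]
[455.1 -16.  239.8] [ 3.1  0.4 -0. ] [-0.   1.  -5.5] 46.62193185041599 6.55
```

View pics/w4.png

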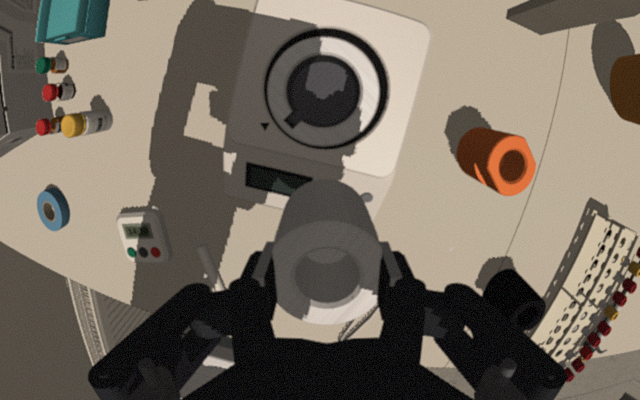

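```bash
cat > rect.py <<'E'
from h import *
im=dict(np.load("pics/w4.npz"))
c,d=ray(im,[328.5,281.6],True); s=sensors.read_state(); print("hole in hand z192",atz(c,d,192),"tcp",s["eef_pos"])
# top view at z=67, image up = +x, left=+y, 5 px/mm
g=np.mgrid[0:600,0:600]; X=540+(300-g[0])/5; Y=4+(300-g[1])/5
E=im["extrinsics"];K=im["intrinsics"]
def mp(z):
    P=np.stack([X,Y,0*X+z],-1)@E[:3,:3].T+E[:3,3]; r=np.hypot(P[...,0],P[...,1]); t=np.arctan2(r,P[...,2])/r
    return cv2.remap(im["image"],(K[0,0]*P[...,0]*t+K[0,2]).astype(np.float32),(K[1,1]*P[...,1]*t+K[1,2]).astype(np.float32),cv2.INTER_CUBIC)
t=mp(67); save("pics/top67.png",t); np.save("pics/top67.npy",t)
E
python3 rect.py
```

```text
hole in hand z192 [455.63551164 -16.35464249 192.        ] tcp [455.08041351 -15.96422879 239.84164749]
```

View pics/top67.png

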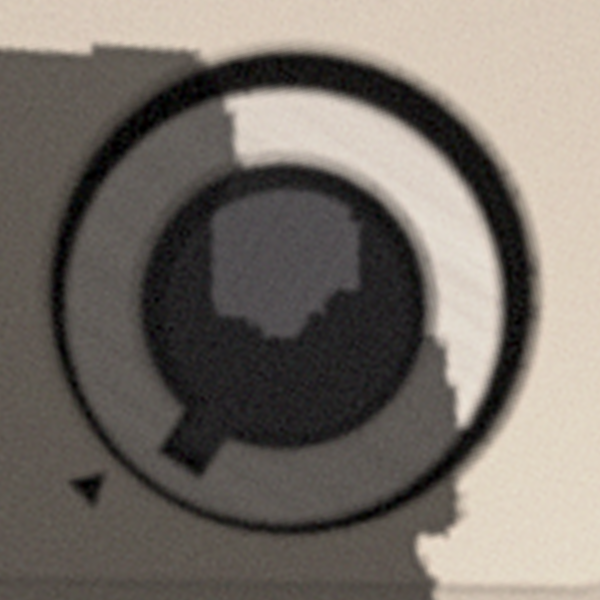

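```bash
python3 - <<'E'
import numpy as np,cv2
from scipy.optimize import least_squares
t=cv2.GaussianBlur(cv2.cvtColor(np.load("pics/top67.npy"),cv2.COLOR_RGB2GRAY),(0,0),2).astype(np.float32)
c0=(284.5,306.3); N=720
P=cv2.warpPolar(t,(300,N),c0,300,cv2.INTER_LINEAR); G=np.gradient(P,axis=1)
def fit(lo,hi,sgn,ex=None):
    r=lo+np.argmax(sgn*G[:,lo:hi],1); a=np.arange(N)*2*np.pi/N
    m=np.ones(N,bool)
    if ex: m=~((np.degrees(a)>ex[0])&(np.degrees(a)<ex[1]))
    x=c0[0]+r*np.cos(a);y=c0[1]+r*np.sin(a);x,y=x[m],y[m]
    s=least_squares(lambda p:np.hypot(x-p[0],y-p[1])-p[2],[*c0,(lo+hi)/2],loss="soft_l1",f_scale=1).x
    return s, (540+(300-s[1])/5, 4+(300-s[0])/5, s[2]/5)
for n,a in {"bore":(125,160,1,(110,140)),"cup":(205,228,-1)}.items(): s,w=fit(*a); print(n,s,w)
s,_=fit(205,228,-1); P=cv2.warpPolar(t,(300,N),(s[0],s[1]),300,cv2.INTER_LINEAR)
for r in (160,165,170,175,180):
    row=P[:,r]; seg=row[200:300]; m=(seg.max()+seg.min())/2
    k=np.where(seg<np.median(seg[:20])*0.5+seg.min()*0.5)[0]; print(r/5,"world key angle",-((200+k.mean())/2)-90+360, "width",len(k)/2*np.pi/180*r/5)
E
```

```text
bore [283.10082952 305.81741443 142.41200811] (np.float64(538.8365171139613), np.float64(7.379834096640172), np.float64(28.482401621859793))
cup [283.63021229 305.59292687 218.90282922] (np.float64(538.8814146264074), np.float64(7.273957541719573), np.float64(43.780565844414205))
32.0 world key angle 146.5 width 9.773843811168245
33.0 world key angle 146.5 width 10.079276430267253
34.0 world key angle 146.5 width 9.791297103688189
35.0 world key angle 146.25 width 9.773843811168245
36.0 world key angle 146.5 width 9.738937226128359
```

Call:
jog_arm([
  [40,[0.43,-0.014,0],0],
  [40,[0.43,-0.014,0],0],
  [40,[0.43,-0.014,0],0],
  [40,[0.45,-0.014,0],0],
  [40,[0,0,0.1],0.97],
  [40,[0,0,0.1],0.97],
  [40,[0,0,0.1],0.97],
  [40,[0,0,0.1],0.97],
  [40,[0,0,0.1],0.97],
  [40,[0,0,0.1],0.97],
  [40,[0,0,0.1],0.97],
  [40,[0,0,0.1],0.97],
])

```text
time_s: 7.75
eef_pos: [539.2, 6.5, 199.4]
eef_rot: [3.005, -0.914, -0.001]
ft_force: [-0.0, -0.1, -5.9]
finger_gap: 46.5
grasp_force: 73.7
```

Call:
jog_arm([
  [40,[0,0,0],0],
  [40,[0,0,0],0],
])

```text
time_s: 7.95
eef_pos: [539.2, 6.8, 199.8]
eef_rot: [3.009, -0.903, -0.0]
ft_force: [0.2, -0.9, -5.2]
finger_gap: 46.8
grasp_force: 73.6
```

```bash
python3 look.py w5 block_hole,block_key,well,home_mark; python3 -c "
from h import *
plan([538.9,7.3,200],np.radians(-33.6))
a=get_image('side'); save('pics/s5.png',a['image']); b=get_image('scene'); save('pics/c5.png',b['image'])
r=[]
for q in ('block_hole','block'):
  for n,i in (('side',a),('scene',b)):
    for l in landmark_of(q,n)[:4]:
      c,d=ray(i,l['pixel']); print(q,n,l['pixel'],l['confidence'],'z193/120',atz(c,d,193 if q=='block_hole' else 79))
im=cv2.imread('pics/w5.png'); cv2.imwrite('pics/w5c.png',cv2.resize(im[60:380,170:470],(600,640))[:600])
cv2.imwrite('pics/m5.png',np.hstack([cv2.resize(cv2.imread('pics/s5.png')[100:250,290:430],(420,450)),cv2.resize(cv2.imread('pics/c5.png')[90:240,240:365],(375,450))]))
"
```

```text
block_hole [538.4 113. ] 0.93 at z 73 [ 520.8 -169.1] ray [604.3 -37.  269.5] [-0.3 -0.5 -0.8]
block_hole [328.5 279.3] 0.83 at z 73 [498.1  31.8] ray [604.3 -37.  269.5] [-0.5  0.3 -0.8]
block_key [585.3 205.9] 0.82 at z 10 [ 359.6 -239. ] ray [604.3 -37.  269.5] [-0.6 -0.5 -0.6]
block_key [324.4 274.1] 0.76 at z 10 [471.4  53.9] ray [604.3 -37.  269.5] [-0.4  0.3 -0.8]
block_key [530.  111.3] 0.64 at z 10 [ 500.5 -202.4] ray [604.3 -37.  269.5] [-0.3 -0.5 -0.8]
[539.2   7.3 200.2] [-3.   0.9 -0. ] [-0.3  0.5 -5.3] 46.977939111415495 8.2
pos [539.235   7.26  200.17 ] yaw -33.48573987932066 tilt [ 0. -0. -1.] shift [-0.006  0.003  0.003] turn 0.019043353446556725 F [-0.341  0.477 -5.34 ] T [-0.022 -0.033  0.013] gap 46.977939111415495 t 8.2
block_hole side [351.0, 246.1] 0.95 z193/120 [ 520.161 -348.311  193.   ]
block_hole side [258.1, 273.3] 0.59 z193/120 [ 404.69  -422.046  193.   ]
block_hole side [362.4, 164.6] 0.57 z193/120 [534.151 -73.732 193.   ]
block_hole scene [407.1, 159.4] 0.85 z193/120 [ 302.885 -100.839  193.   ]
block_hole scene [341.0, 160.2] 0.83 z193/120 [433.548 -16.467 193.   ]
block_hole scene [300.7, 163.9] 0.79 z193/120 [506.001  46.02  193.   ]
block side [360.8, 194.8] 0.95 z193/120 [538.01   12.626  79.   ]
block side [347.9, 273.1] 0.7 z193/120 [ 519.103 -266.224   79.   ]
block side [261.6, 302.9] 0.66 z193/120 [ 390.003 -353.671   79.   ]
block scene [340.0, 177.5] 0.83 z193/120 [476.527 -88.032  79.   ]
block scene [397.8, 178.4] 0.66 z193/120 [ 342.916 -166.066   79.   ]
block scene [301.7, 188.8] 0.61 z193/120 [536.514   6.81   79.   ]
```

View pics/w5c.png

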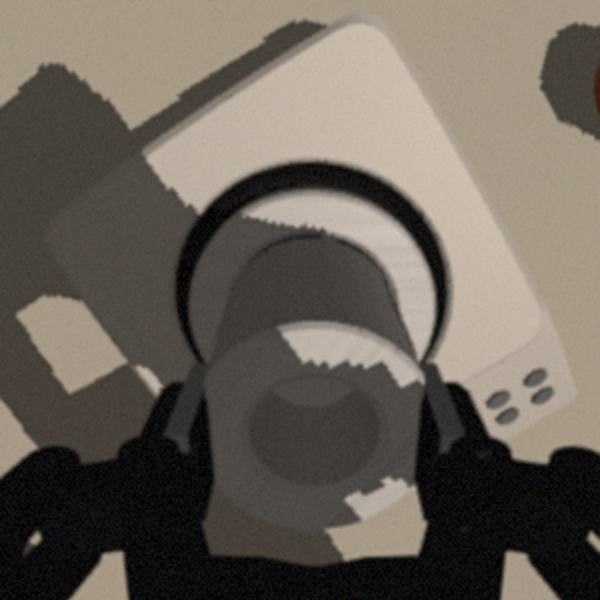

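Call:
jog_arm([
  [40,[0,0,0.1],0],
  [40,[0,0,0.08],0],
  [40,[0,0,0.04],0],
  [40,[0,0,0.02],0],
  [40,[0,0,0.02],0],
  [40,[0,0,0.02],0],
  [40,[0,0,0],0],
])

```text
time_s: 9.2
eef_pos: [539.1, 7.4, 185.8]
eef_rot: [3.008, -0.906, -0.0]
ft_force: [-0.7, 0.1, -5.2]
finger_gap: 46.9
grasp_force: 73.6
```

Call:
jog_arm([
  [40,[0,0,0.02],0],
  [40,[0,0,0.02],0],
  [40,[0,0,0],0],
])

```text
time_s: 9.5
eef_pos: [539.2, 7.4, 184.3]
eef_rot: [-3.008, 0.906, -0.0]
ft_force: [-1.0, 0.2, -2.5]
finger_gap: 46.9
grasp_force: 74.0
```

Call:
jog_arm([
  [40,[-0.014,0.006,0],0],
  [40,[0,0,0.01],0],
  [40,[0,0,0.01],0],
  [40,[0,0,0],0],
])

```text
time_s: 9.9
eef_pos: [538.5, 7.5, 183.3]
eef_rot: [-3.008, 0.906, -0.001]
ft_force: [-2.8, 1.0, 0.2]
finger_gap: 46.7
grasp_force: 74.2
```

```bash
python3 -c "
from h import *
plan([538.9,7.3,184],np.radians(-33.6)); get_image('wrist'); plan([538.9,7.3,184],np.radians(-33.6))"
```

```text
pos [538.46    7.531 183.35 ] yaw -33.529389406177415 tilt [ 0. -0. -1.] shift [ 0.01  -0.001 -0.013] turn 0.011768432303764946 F [-2.8    1.023  0.185] T [ 0.07   0.386 -0.014] gap 46.74850853866895 t 9.9
pos [538.45    7.538 183.352] yaw -33.52943804980655 tilt [ 0. -0. -1.] shift [ 0.01  -0.001 -0.013] turn 0.01176032503224215 F [-1.606  0.5    0.858] T [ 0.042  0.388 -0.066] gap 46.66500671475728 t 9.95
```

Call:
jog_arm([
  [40,[0,0,-0.03],0],
  [40,[-0.024,0.007,0],0],
  [40,[0,0,0.02],0],
  [40,[0,0,0.01],0],
  [40,[0,0,0.01],0],
  [40,[0,0,0.01],0],
  [40,[0,0,0],0],
])

```text
time_s: 10.65
eef_pos: [537.1, 7.9, 181.7]
eef_rot: [3.008, -0.906, -0.001]
ft_force: [-0.5, -0.6, -5.3]
finger_gap: 46.3
grasp_force: 73.8
```

```bash
cat > st.py <<'E'
from h import *
M=None;L=[]
for i in range(3):
    s=sensors.read_state(); L.append(np.r_[s["eef_pos"],s["ft_force"],s["ft_torque"]])
    if i<2: get_image('wrist')
L=np.mean(L,0); np.set_printoptions(precision=2,suppress=True)
Rm=R.from_rotvec(s["eef_rot"]).as_matrix()
print("pos",L[:3],"bottom",L[2]-120.7,"yaw",np.degrees(np.arctan2(Rm[1,0],Rm[0,0])),"F",L[3:6]-[-.2,-.1,-5.3],"T",L[6:],"gap",s["finger_gap"],s["time_s"])
E
python3 st.py
```

```text
pos [537.06   7.93 181.69] bottom 60.98508428534491 yaw -33.53018512128841 F [-0.34  0.16  0.09] T [0.17 0.2  0.01] gap 46.61010275247579 10.75
```

Call:
jog_arm([
  [40,[0,0,0.02],0],
  [40,[0,0,0.02],0],
  [40,[0,0,0.02],0],
  [40,[0,0,0],0],
])

```text
time_s: 11.15
eef_pos: [537.1, 7.9, 178.7]
eef_rot: [3.008, -0.906, -0.001]
ft_force: [-1.8, 1.3, -4.7]
finger_gap: 46.7
grasp_force: 73.7
```

```bash
python3 st.py
```

```text
pos [537.08   7.92 178.69] bottom 57.9901864776394 yaw -33.529010626599074 F [-1.49  0.68  0.52] T [0.23 0.39 0.  ] gap 46.802183079834435 11.25
```

Call:
jog_arm([
  [40,[-0.014,0,0],0],
  [40,[0,0,0.01],0],
  [40,[0,0,0.01],0],
  [40,[0,0,0.01],0],
  [40,[0,0,0],0],
])

```text
time_s: 11.75
eef_pos: [536.7, 8.2, 177.3]
eef_rot: [3.008, -0.906, 0.001]
ft_force: [0.5, -0.5, -5.3]
finger_gap: 47.0
grasp_force: 73.7
```

```bash
python3 st.py
```

```text
pos [536.68   8.19 177.39] bottom 56.69151082716202 yaw -33.533458964591915 F [ 0.65 -0.21 -0.51] T [-0.   -0.01  0.  ] gap 46.70942067840093 11.85
```

Call:
jog_arm([
  [40,[0,0,0.01],0],
  [40,[0,0,0.01],0],
  [40,[0,0,0.01],0],
  [40,[0,0,0.01],0],
  [40,[0,0,0],0],
])

```text
time_s: 12.35
eef_pos: [536.6, 8.2, 175.3]
eef_rot: [3.008, -0.906, -0.0]
ft_force: [-0.5, -0.5, -5.4]
finger_gap: 47.1
grasp_force: 73.7
```

```bash
python3 st.py
```

```text
pos [536.58   8.25 175.31] bottom 54.61325187283036 yaw -33.5292819734405 F [ 0.03  0.19 -0.02] T [-0.01  0.02 -0.01] gap 46.62198821520627 12.45
```

Call:
jog_arm([
  [40,[0,0,0.02],0],
  [40,[0,0,0.02],0],
  [40,[0,0,0.02],0],
  [40,[0,0,0.02],0],
  [40,[0,0,0],0],
])

```text
time_s: 12.95
eef_pos: [536.5, 8.3, 171.1]
eef_rot: [3.008, -0.906, -0.001]
ft_force: [0.4, -0.1, -4.7]
finger_gap: 47.1
grasp_force: 73.7
```

```bash
python3 st.py
```

```text
pos [536.55   8.25 171.24] bottom 50.54251409175633 yaw -33.530678621122014 F [ 0.25 -0.1   0.58] T [ 0.   -0.01 -0.01] gap 46.63866311952171 13.05
```

Call:
jog_arm([
  [40,[0,0,0.02],0],
  [40,[0,0,0.02],0],
  [40,[0,0,0.03],0],
  [40,[0,0,0.03],0],
  [40,[0,0,0.03],0],
  [40,[0,0,0.03],0],
  [40,[0,0,0],0],
])

```text
time_s: 13.75
eef_pos: [536.5, 8.3, 163.0]
eef_rot: [3.008, -0.906, -0.001]
ft_force: [0.3, -1.3, -5.3]
finger_gap: 46.8
grasp_force: 73.7
```

```bash
python3 st.py
```

```text
pos [536.54   8.25 163.21] bottom 42.51270210715269 yaw -33.53035751655441 F [ 0.03 -0.38 -0.19] T [0.04 0.02 0.02] gap 46.9580884652818 13.85
```

Free. On down, to a bottom of about 26.

Call:
jog_arm([
  [40,[0,0,0.03],0],
  [40,[0,0,0.03],0],
  [40,[0,0,0.03],0],
  [40,[0,0,0.03],0],
  [40,[0,0,0.03],0],
  [40,[0,0,0.03],0],
  [40,[0,0,0],0],
])

```text
time_s: 14.55
eef_pos: [536.5, 8.3, 154.1]
eef_rot: [3.008, -0.906, -0.001]
ft_force: [-1.2, -0.5, -5.6]
finger_gap: 46.9
grasp_force: 73.7
```

Call:
jog_arm([
  [40,[0,0,0.03],0],
  [40,[0,0,0.03],0],
  [40,[0,0,0.03],0],
  [40,[0,0,0.03],0],
  [40,[0,0,0.02],0],
  [40,[0,0,0],0],
])

```text
time_s: 15.15
eef_pos: [536.5, 8.2, 147.1]
eef_rot: [3.008, -0.906, -0.001]
ft_force: [-0.4, 0.3, -5.6]
finger_gap: 46.9
grasp_force: 73.7
```

```bash
python3 st.py
```

```text
pos [536.57   8.25 147.3 ] bottom 26.595034420279845 yaw -33.52886950866643 F [ 0.06 -0.03  0.42] T [ 0.   -0.04  0.01] gap 46.85720128553712 15.25
```

Call:
jog_arm([
  [40,[0,0,0.02],0],
  [40,[0,0,0.02],0],
  [40,[0,0,0.02],0],
  [40,[0,0,0],0],
])

```text
time_s: 15.65
eef_pos: [536.5, 8.3, 144.1]
eef_rot: [3.008, -0.906, -0.001]
ft_force: [0.7, -0.2, -5.4]
finger_gap: 46.9
grasp_force: 73.7
```

Call:
jog_arm([
  [40,[0,0,0.01],0],
  [40,[0,0,0.01],0],
  [40,[0,0,0],0],
])

```text
time_s: 15.95
eef_pos: [536.6, 8.2, 143.3]
eef_rot: [3.008, -0.906, -0.0]
ft_force: [-0.0, 0.5, -5.0]
finger_gap: 46.7
grasp_force: 73.7
```

```bash
python3 st.py
```

```text
pos [536.59   8.25 143.37] bottom 22.665009903276783 yaw -33.52981659759635 F [-0.22  0.16  0.25] T [ 0.03  0.01 -0.02] gap 46.821141546772246 16.05
```

Call:
jog_arm([
  [40,[0,0,0.01],0],
  [40,[0,0,0],0],
])

```text
time_s: 16.25
eef_pos: [536.6, 8.2, 142.8]
eef_rot: [3.008, -0.906, 0.0]
ft_force: [0.7, -0.7, -5.6]
finger_gap: 46.5
grasp_force: 73.7
```

Call:
jog_arm([
  [40,[0,0,0.01],0],
  [40,[0,0,0],0],
])

```text
time_s: 16.45
eef_pos: [536.7, 8.2, 142.8]
eef_rot: [3.008, -0.906, 0.001]
ft_force: [-1.1, 0.0, -2.7]
finger_gap: 46.8
grasp_force: 74.1
```

```bash
python3 st.py
```

```text
pos [536.68   8.21 142.74] bottom 22.038819871603906 yaw -33.531070186305726 F [-0.84  0.06  3.25] T [-0.06  0.3   0.02] gap 46.545691854272015 16.55
```

Call:
jog_arm([
  [40,[0,0,0.008],0],
  [40,[0,0,0],0],
])

```text
time_s: 16.75
eef_pos: [536.8, 8.2, 142.6]
eef_rot: [3.008, -0.906, 0.001]
ft_force: [-2.4, -0.4, 3.3]
finger_gap: 46.9
grasp_force: 74.6
```

Call:
jog_arm([
  [49,[0,0,0],0],
  [52,[0,0,0],0],
  [56,[0,0,0],0],
  [64,[0,0,0],0],
  [66,[0,0,0],0],
  [66,[0,0,0],0],
])

```text
time_s: 17.35
eef_pos: [536.6, 8.2, 142.0]
eef_rot: [3.008, -0.906, 0.0]
ft_force: [-0.3, -0.5, -0.0]
finger_gap: 65.9
grasp_force: 0.0
```

```bash
python3 st.py; python3 look.py w6 block_hole,well
```

```text
pos [536.62   8.24 142.  ] bottom 21.29553446703646 yaw -33.53145324865686 F [-0.21  0.44  5.31] T [0.   0.03 0.  ] gap 66.00590321082618 17.45
block_hole [589.6 111.3] 0.71 at z 73 [ 524.4 -167.6] ray [601.6 -35.8 211.7] [-0.4 -0.6 -0.7]
block_hole [323.4 278.3] 0.63 at z 73 [528.8  14.9] ray [601.6 -35.8 211.7] [-0.4  0.3 -0.8]
[536.6   8.3 142. ] [ 3.  -0.9  0. ] [-0.6  0.3 -0.1] 65.78403195445145 17.6
```

View pics/w6.png

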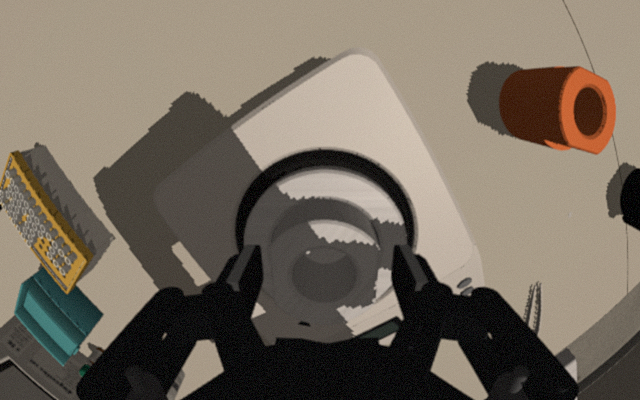

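Call:
jog_arm([
  [66,[0,0,-0.2],0],
  [66,[0,0,-0.5],0],
  [66,[0,0,-0.7],0],
  [66,[0,0,-0.7],0],
  [85,[0,0,-0.06],-1],
  [85,[0,0,0],-1],
  [85,[0,0,0],-1],
  [85,[0,0,0],-1],
  [85,[0,0,0],-1],
  [85,[0,0,0],-1],
  [85,[0,0,0],-1],
  [85,[0,0,0],-1],
])

```text
time_s: 18.8
eef_pos: [536.6, 8.3, 250.9]
eef_rot: [3.115, 0.402, 0.001]
ft_force: [0.2, -0.2, 0.1]
finger_gap: 84.9
grasp_force: 0.0
```

Call:
jog_arm([
  [85,[0,0,0],-1],
  [85,[0,0,0],-1],
  [85,[0,0,0],-1],
  [85,[0,0,0],-1],
  [85,[0,0,0],-1],
  [85,[0,0,0],-1],
  [85,[0,0,0],-1],
  [85,[0,0,0],-1],
  [85,[0.4,-0.35,0],0],
  [85,[0.7,-0.6,0],0],
  [85,[0.7,-0.6,0],0],
  [85,[0.7,-0.6,0],0],
])

```text
time_s: 20.0
eef_pos: [498.5, 170.2, 251.0]
eef_rot: [2.686, 1.628, 0.002]
ft_force: [0.8, 0.4, 0.6]
finger_gap: 84.9
grasp_force: 0.0
```

Call:
jog_arm([
  [85,[0.7,-0.6,0],0],
  [85,[0.5,-0.5,0],0],
  [85,[0.22,-0.2,0],0],
  [85,[0,0,0],0],
  [85,[0,0,0],0],
])

```text
time_s: 20.5
eef_pos: [474.6, 261.1, 250.3]
eef_rot: [2.686, 1.628, 0.0]
ft_force: [-0.0, -0.6, -0.3]
finger_gap: 85.0
grasp_force: 0.0
```

```bash
python3 look.py w7 bottle,vial_1,block_hole,home_mark,well; python3 - <<'E'
from h import *
im=dict(np.load("pics/w7.npz"))
for cam in("wrist","scene","side"):
    if cam!="wrist": i=get_image(cam); print(cam,[(np.round(r["pixel"],1),round(r["confidence"],2)) for r in landmark_of("block_hole",cam)][:4])
    for q in("bottle","vial_1"): print(cam,q,[(np.round(r["box"],1),round(r["confidence"],2)) for r in find_in(q,cam)][:4])
E
```

```text
bottle [323.1 175. ] 0.7 at z 0 [472.6 262.1] ray [511.1 327.2 320. ] [-0.1 -0.2 -1. ]
vial_1 [318.2 107.2] 0.97 at z 0 [501.3 327.7] ray [511.1 327.2 320. ] [-0.  0. -1.]
vial_1 [273.1 117.6] 0.63 at z 0 [455.3 340.4] ray [511.1 327.2 320. ] [-0.2  0.  -1. ]
vial_1 [330.3  75.9] 0.56 at z 0 [527.2 350.7] ray [511.1 327.2 320. ] [ 0.1  0.1 -1. ]
block_hole [475. 360.] 0.73 at z 73 [541.6 -19.2] ray [511.1 327.2 320. ] [ 0.1 -0.8 -0.6]
[474.6 260.9 250. ] [ 2.7  1.6 -0. ] [ 0.1 -0.4 -0.2] 85.1086086115725 20.8
wrist bottle [(array([321.4, 186.6,  29.9,  43.1]), 0.67), (array([472.6, 363.9,  37.5,  27.9]), 0.44)]
wrist vial_1 [(array([332.8,  71.6,  21.3,  26.7]), 0.62), (array([313.1, 107.5,  24.7,  18.9]), 0.56), (array([436.4, 316.9, 163. , 126.9]), 0.17)]
scene [(array([300.9, 182.3]), 0.73), (array([404.2, 158.6]), 0.68), (array([339.4, 161.5]), 0.68)]
scene bottle [(array([261.5, 275.5,  10.6,  33.3]), 0.59)]
scene vial_1 [(array([243.2, 307.7,  14. ,  20. ]), 0.66)]
side [(array([361. , 191.6]), 0.79), (array([257.9, 272.7]), 0.76), (array([352.1, 247.1]), 0.6), (array([343.6, 208. ]), 0.17)]
side bottle [(array([336.2, 166.3,   3.5,  25.7]), 0.49), (array([284.9, 184.8,  32.5,  17. ]), 0.19)]
side vial_1 [(array([359. , 155.1,   9.4,  13.6]), 0.61), (array([347.1, 160.1,   5.3,  13.2]), 0.47), (array([333.5, 155.2,   3.2,  13.2]), 0.4)]
```

View pics/w7.png

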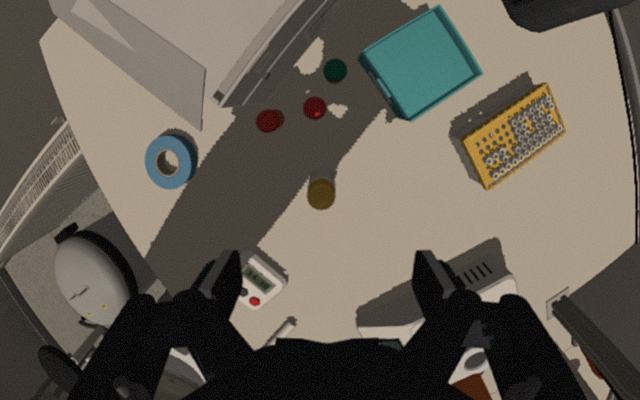

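```bash
python3 - <<'E'
from h import *
np.set_printoptions(precision=1,suppress=True)
w7=dict(np.load("pics/w7.npz")); w6=dict(np.load("pics/w6.npz")); sc=get_image("scene"); sd=get_image("side")
for z in (0,34,68): print("bottle cap ray z",z,atz(*ray(w7,[321,194],True),z))
for n,i,c in (("scene",sc,[261.5,275.5]),("side",sd,[336.5,166.3])): print(n,"mid ray z34",atz(*ray(i,c),34), "top pix of est", proj(i,np.array([473,263,68.])),proj(i,np.array([473,263,0.])))
print(tri([ray(w7,[321,194],True),ray(sc,[262,261])]), tri([ray(w7,[323.1,175],True),ray(sc,[264,282.3]),ray(sd,[338,174])]))
H=[ray(w6,[323.4,278.3],True),ray(sc,[300.9,182.3]),ray(sd,[361,191.6])]
for r in H: print("hole z95",atz(*r,95))
print(tri(H))
a=sc["image"][245:300,240:285]; b=sd["image"][145:185,315:360]; c=w7["image"][160:230,285:360]
f=lambda x:cv2.resize(x,(260,260),interpolation=cv2.INTER_CUBIC)
save("pics/m7.png",np.hstack([f(a),f(b),f(c)]))
plan([473,263,116])
E
```

```text
bottle cap ray z 0 [460.8 244.5  -0. ]
bottle cap ray z 34 [466.1 253.3  34. ]
bottle cap ray z 68 [471.4 262.1  68. ]
scene mid ray z34 [470.  261.3  34. ] top pix of est [258.2 265.3] [261.6 285.1]
side mid ray z34 [471.1 251.7  34. ] top pix of est [337.9 153.5] [336.9 175.5]
(array([470.3, 259. ,  75.2]), [np.float64(5.173448325836737), np.float64(5.173448325836823)]) (array([473.1, 260.3,   5.6]), [np.float64(2.918190583864022), np.float64(4.430280506499875), np.float64(3.035946044279795)])
hole z95 [540.3   6.9  95. ]
hole z95 [541.8   1.7  95. ]
hole z95 [537.5  -2.   95. ]
(array([539.5,   4.5,  94.6]), [np.float64(2.5478145091188544), np.float64(2.501138227920442), np.float64(3.2835314030265845)])
pos [474.205 261.845 249.942] yaw 62.4744349188017 tilt [-0. -0. -1.] shift [ 0.01  -0.032  2.679] turn None F [-0.189 -1.048  0.897] T [-0.02   0.006  0.032] gap 84.71854059994074 t 21.4
```

View pics/m7.png

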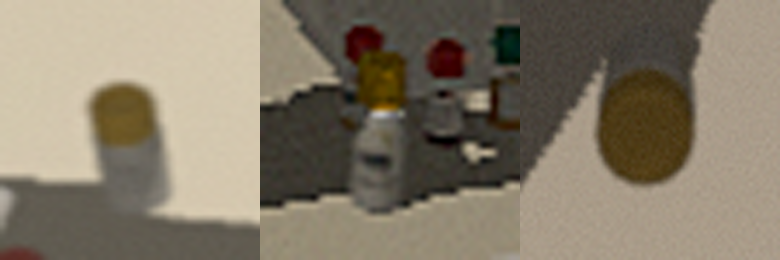

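Call:
jog_arm([
  [70,[-0.026,-0.05,0.2],0],
  [70,[0,0,0.4],0],
  [70,[0,0,0.5],0],
  [70,[0,0,0.5],0],
  [70,[0,0,0.5],0],
  [70,[0,0,0.3],0],
  [70,[0,0,0.2],0],
  [70,[0,0,0.08],0],
  [70,[0,0,0],0],
])

```text
time_s: 22.3
eef_pos: [471.5, 261.9, 116.1]
eef_rot: [2.686, 1.629, 0.0]
ft_force: [1.1, -0.1, -0.6]
finger_gap: 70.2
grasp_force: 0.0
```

```bash
python3 look.py w8 bottle; python3 - <<'E'
from h import *
w=dict(np.load("pics/w8.npz")); m=cv2.inRange(cv2.cvtColor(w["image"],cv2.COLOR_RGB2HSV),(15,100,40),(35,255,255))
n,l,s,c=cv2.connectedComponentsWithStats(m)
for k in np.argsort(-s[1:,4])[:3]+1: print(s[k],c[k])
save("pics/w8c.png",cv2.resize(w["image"][180:380,200:440],(480,400)))
E
```

```text
bottle [321.5 223.2] 0.97 at z 0 [469.9 262.4] ray [508.1 328.  185.9] [-0.2 -0.3 -0.9]
bottle [224.2 354.7] 0.46 at z 0 [333.9 189.4] ray [508.1 328.  185.9] [-0.6 -0.5 -0.6]
[471.9 262.1 117. ] [2.7 1.6 0. ] [-0.2  0.1 -0.1] 69.83683725002126 22.4
[ 549   87   91  160 4865] [589.64398767 168.47872559]
[ 296  243   52   60 2541] [322.07792208 273.00314837]
[241 114  15  11  50] [247.4  118.92]
```

View pics/w8c.png

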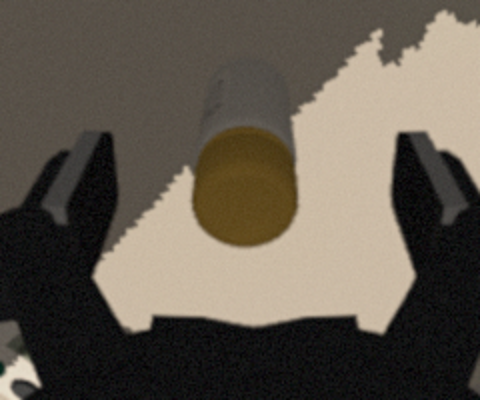

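Call:
jog_arm([
  [45,[0,0,0],0],
  [32,[0,0,0],0],
  [27,[0,0,0],0],
  [20,[0,0,0],0],
  [20,[0,0,0],0],
  [20,[0,0,0],0],
  [20,[0,0,0],0],
  [20,[0,0,0],0],
  [20,[0,0,0],0],
], newtons=30)

```text
time_s: 23.3
eef_pos: [471.5, 261.9, 116.3]
eef_rot: [-2.686, -1.629, -0.001]
ft_force: [-1.1, 0.3, 4.6]
finger_gap: 24.5
grasp_force: 29.4
```

```bash
python3 st.py
```

```text
pos [471.55 261.94 116.36] bottom -4.343336650493939 yaw 62.47454682330923 F [-1.25  0.29 10.4 ] T [ 0.07  0.27 -0.  ] gap 24.886629549027845 23.4
```

Call:
jog_arm([
  [20,[0,0,-0.1],0],
  [20,[0,0,-0.4],0],
  [20,[0,0,-0.7],0],
  [20,[0,0,-0.7],0],
  [20,[0,0,-0.5],0],
  [20,[-0.2,0.18,-0.2],0],
  [20,[-0.5,0.46,0],0],
  [20,[-0.6,0.55,0],0],
  [20,[-0.7,0.64,0],0],
  [20,[-0.7,0.64,0],0],
  [20,[-0.6,0.54,0],0],
  [20,[-0.4,0.36,0],0],
])

```text
time_s: 24.6
eef_pos: [535.0, 16.2, 244.3]
eef_rot: [-2.688, -1.625, 0.004]
ft_force: [0.0, 1.6, -1.0]
finger_gap: 24.8
grasp_force: 29.4
```

Call:
jog_arm([
  [20,[-0.195,0.18,0.2],0],
  [20,[0,0,0.2],0],
  [20,[0,0,0],0],
  [20,[0,0,0],0],
])

```text
time_s: 25.0
eef_pos: [538.3, 8.3, 225.1]
eef_rot: [-2.684, -1.631, 0.002]
ft_force: [-0.3, -0.4, 0.5]
finger_gap: 24.9
grasp_force: 29.4
```

```bash
python3 st.py;  python3 look.py w9 bottle,block_hole,well,home_mark; python3 - <<'E'
from h import *
w=dict(np.load("pics/w9.npz"))
a=cv2.resize(w["image"][120:360,200:440],(480,480))
sc=get_image("scene");sd=get_image("side")
b=cv2.resize(sc["image"][120:220,260:340],(384,480),interpolation=cv2.INTER_CUBIC)[:, 40:340]
save("pics/w9c.png",np.hstack([a,b]))
for n in("scene","side"): print(n,[np.round(r["pixel"],1) for r in landmark_of("bottle",n)],[np.round(r["pixel"],1) for r in landmark_of("block_hole",n)])
E
```

```text
pos [538.53   8.26 225.67] bottom 104.9683286136271 yaw 62.57130761131302 F [0.4  0.24 5.46] T [ 0.04  0.01 -0.01] gap 24.774736389916935 25.1
bottle [324.7 225.9] 0.8 at z 0 [516.  -34.3] ray [575.1  74.4 295.9] [-0.2 -0.3 -0.9]
block_hole [326.6 212.5] 0.85 at z 73 [537.1   1.7] ray [575.1  74.4 295.9] [-0.2 -0.3 -0.9]
home_mark [263.3 177.1] 0.79 at z 62 [504.5  47.3] ray [575.1  74.4 295.9] [-0.3 -0.1 -1. ]
home_mark [ 95.9 131.7] 0.5 at z 62 [381.1 163.9] ray [575.1  74.4 295.9] [-0.6  0.3 -0.7]
[538.8   7.4 226.3] [2.7 1.6 0. ] [-0.4  0.5 -1. ] 25.09052626761592 25.35
scene [array([301.1, 179.4]), array([300.5, 181.2])] [array([406.4, 156.3]), array([299.8, 183.2]), array([338.2, 162.7])]
side [array([360.5, 179.5])] [array([354.4, 246.5]), array([258. , 271.6]), array([363.7, 191.8])]
```

View pics/w9c.png

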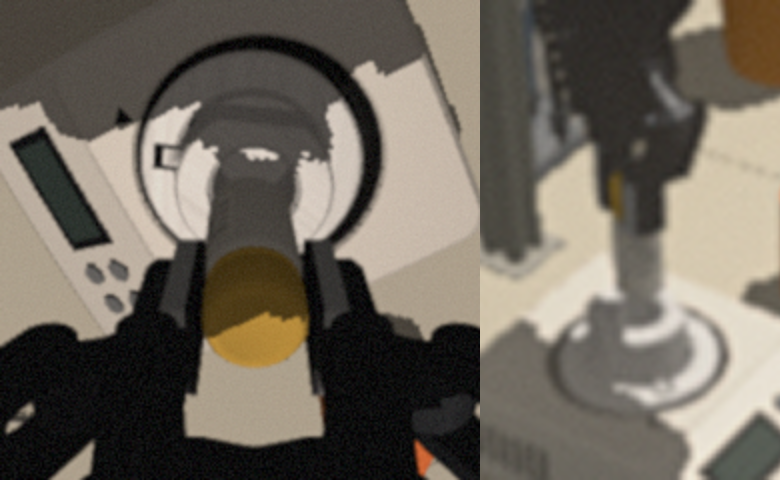

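Call:
jog_arm([
  [20,[0,0,0.1],0],
  [20,[0,0,0.1],0],
  [20,[0,0,0.04],0],
  [20,[0,0,0.03],0],
  [20,[0,0,0.02],0],
  [20,[0,0,0.02],0],
  [20,[0,0,0],0],
])

```text
time_s: 26.35
eef_pos: [538.8, 7.1, 210.5]
eef_rot: [2.686, 1.629, 0.0]
ft_force: [0.1, 0.8, -0.3]
finger_gap: 24.8
grasp_force: 29.4
```

```bash
sed -i 's/L\[2\]-120.7/L[2]-116.3/; s/-\[-.2,-.1,-5.3\]//' st.py; python3 st.py
```

```text
pos [538.84   7.06 210.58] bottom 94.27511114935389 yaw 62.46917349895588 F [-0.17  0.28 -0.58] T [ 0.    0.02 -0.04] gap 24.91491535861435 26.45
```

Call:
jog_arm([
  [20,[0,0,0.02],0],
  [20,[0,0,0.02],0],
  [20,[0,0,0.02],0],
  [20,[0,0,0],0],
])

```text
time_s: 26.85
eef_pos: [538.9, 7.2, 207.4]
eef_rot: [2.686, 1.629, 0.001]
ft_force: [1.9, 0.7, 0.8]
finger_gap: 24.8
grasp_force: 29.4
```

```bash
python3 st.py
```

```text
pos [538.82   7.14 207.32] bottom 91.01956831340242 yaw 62.47381353506374 F [1.73 0.68 0.24] T [ 0.17 -0.29  0.01] gap 24.670875650816416 26.95
```

Call:
jog_arm([
  [20,[0.015,0.013,0],0],
  [20,[0,0,0.03],0],
  [20,[0,0,0.03],0],
  [20,[0,0,0.03],0],
  [20,[0,0,0],0],
])

```text
time_s: 27.45
eef_pos: [539.6, 7.4, 202.7]
eef_rot: [-2.686, -1.629, 0.001]
ft_force: [1.5, 1.4, -1.5]
finger_gap: 24.8
grasp_force: 29.3
```

```bash
python3 st.py
```

```text
pos [539.6    7.43 202.64] bottom 86.34301848448176 yaw 62.46906555423531 F [ 1.34  1.7  -1.38] T [ 0.25 -0.2   0.01] gap 24.901573506358723 27.55
```

Call:
jog_arm([
  [20,[0.022,0.004,0],0],
  [20,[0,0,0.03],0],
  [20,[0,0,0.03],0],
  [20,[0,0,0.03],0],
  [20,[0,0,0.03],0],
  [20,[0,0,0],0],
])

```text
time_s: 28.15
eef_pos: [540.3, 8.3, 196.6]
eef_rot: [-2.686, -1.629, 0.001]
ft_force: [-0.1, 0.0, -1.0]
finger_gap: 24.8
grasp_force: 29.4
```

```bash
python3 st.py
```

```text
pos [540.32   8.27 196.78] bottom 80.47787941990792 yaw 62.47002338330466 F [-0.29 -0.12 -0.9 ] T [-0.02  0.   -0.01] gap 24.39497521773158 28.25
```

Free again. Down to bottom about 58.

Call:
jog_arm([
  [20,[0,0,0.04],0],
  [20,[0,0,0.04],0],
  [20,[0,0,0.04],0],
  [20,[0,0,0.04],0],
  [20,[0,0,0.04],0],
  [20,[0,0,0],0],
])

```text
time_s: 28.85
eef_pos: [540.3, 8.3, 186.6]
eef_rot: [-2.686, -1.629, 0.001]
ft_force: [0.6, 0.4, -0.2]
finger_gap: 25.1
grasp_force: 29.4
```

Call:
jog_arm([
  [20,[0,0,0.04],0],
  [20,[0,0,0.04],0],
  [20,[0,0,0.04],0],
  [20,[0,0,0.04],0],
  [20,[0,0,0.04],0],
  [20,[0,0,0.02],0],
  [20,[0,0,0],0],
])

```text
time_s: 29.55
eef_pos: [540.3, 8.3, 175.8]
eef_rot: [-2.686, -1.629, 0.001]
ft_force: [0.3, 0.6, -0.3]
finger_gap: 24.8
grasp_force: 29.4
```

```bash
python3 st.py
```

```text
pos [540.35   8.33 175.88] bottom 59.577455061080585 yaw 62.47099742760749 F [ 0.1   0.84 -0.81] T [0.12 0.02 0.01] gap 24.621325934362208 29.65
```

Call:
jog_arm([
  [20,[0,0,0.02],0],
  [20,[0,0,0.02],0],
  [20,[0,0,0.02],0],
  [20,[0,0,0.01],0],
  [20,[0,0,0],0],
])

```text
time_s: 30.15
eef_pos: [540.4, 8.3, 172.4]
eef_rot: [-2.686, -1.629, 0.0]
ft_force: [-0.7, 0.1, -0.9]
finger_gap: 25.2
grasp_force: 29.4
```

Call:
jog_arm([
  [20,[0,0,0.01],0],
  [20,[0,0,0.01],0],
  [20,[0,0,0],0],
])

```text
time_s: 30.45
eef_pos: [540.4, 8.3, 171.5]
eef_rot: [2.686, 1.629, 0.0]
ft_force: [-0.3, 1.2, -1.0]
finger_gap: 25.0
grasp_force: 29.4
```

```bash
python3 st.py
```

```text
pos [540.41   8.31 171.46] bottom 55.157424368636484 yaw 62.467493607490475 F [-0.22  1.3  -0.7 ] T [ 0.15 -0.   -0.01] gap 24.69997030237625 30.55
```

Call:
jog_arm([
  [20,[0,0,0.01],0],
  [20,[0,0,0],0],
])

```text
time_s: 30.75
eef_pos: [540.5, 8.3, 171.3]
eef_rot: [2.686, 1.629, 0.0]
ft_force: [-0.8, 1.3, 2.0]
finger_gap: 24.7
grasp_force: 29.7
```

Call:
jog_arm([
  [20,[0,0,0.01],0],
  [20,[0,0,0],0],
])

```text
time_s: 30.95
eef_pos: [540.6, 8.3, 171.2]
eef_rot: [2.686, 1.629, 0.001]
ft_force: [-1.4, 0.6, 5.1]
finger_gap: 24.6
grasp_force: 30.1
```

```bash
python3 st.py
```

```text
pos [540.59   8.33 171.23] bottom 54.92870976825587 yaw 62.47093459667657 F [-1.77  0.89  5.21] T [ 0.2   0.37 -0.03] gap 24.90937562761625 31.05
```

Call:
jog_arm([
  [27,[0,0,0],0],
  [30,[0,0,0],0],
  [36,[0,0,0],0],
  [50,[0,0,0],0],
  [60,[0,0,0],0],
  [60,[0,0,0],0],
  [60,[0,0,-0.1],0],
  [60,[0,0,-0.3],0],
  [60,[0,0,-0.6],0],
  [60,[0,0,-0.6],0],
  [60,[0,0,-0.6],0],
  [60,[0,0,0],0],
])

```text
time_s: 32.25
eef_pos: [541.6, 8.3, 287.3]
eef_rot: [2.681, 1.626, 0.013]
ft_force: [-0.9, 1.0, -0.3]
finger_gap: 59.9
grasp_force: 0.0
```

Call:
jog_arm([
  [60,[-0.4,0,0],0],
  [60,[-0.7,0,0],0],
  [60,[-0.7,0,0],0],
  [60,[0,0,0],0],
  [60,[0,0,0],0],
])

```text
time_s: 32.75
eef_pos: [498.6, -71.9, 281.1]
eef_rot: [2.687, 1.627, 0.001]
ft_force: [-0.6, 0.0, 0.4]
finger_gap: 59.9
grasp_force: 0.0
```

```bash
python3 st.py; python3 - <<'E'
from h import *
np.set_printoptions(precision=1,suppress=True)
I={n:get_image(n) for n in("wrist","scene","side")}
a=cv2.resize(I["wrist"]["image"][20:220,220:420],(400,400),interpolation=cv2.INTER_CUBIC)
b=cv2.resize(I["side"]["image"][130:230,310:410],(400,400),interpolation=cv2.INTER_CUBIC)
save("pics/end.png",np.hstack([a,b]))
for n in I:
    f=n=="wrist"
    print(n,"proj well home bottle top (539.5,7.5,123), hole rim 95:",proj(I[n],np.array([539.5,7.5,123]),f),proj(I[n],np.array([539.5,7.5,95]),f),"base lm",[np.round(r["pixel"],1) for r in landmark_of("bottle",n)],[np.round(r["box"],1) for r in find_in("bottle",n)])
E
```

```text
pos [498.86 -71.38 280.97] bottom 164.6676490756454 yaw 62.50184743569381 F [-0.2   0.25  0.29] T [ 0.    0.01 -0.02] gap 59.904451238537796 32.85
wrist proj well home bottle top (539.5,7.5,123), hole rim 95: [324.  86.] [324.3  87.9] base lm [array([325.3,  90.2])] [array([324.8,  89.5,  35.3,  32.8])]
scene proj well home bottle top (539.5,7.5,123), hole rim 95: [299.8 175.1] [300.3 183.7] base lm [array([307.8, 211.5]), array([301.4, 193.4])] []
side proj well home bottle top (539.5,7.5,123), hole rim 95: [362.8 178.3] [361.9 189.6] base lm [array([361.8, 203.5])] [array([361.4, 186.4,   6.6,  20.3])]
```

View pics/end.png

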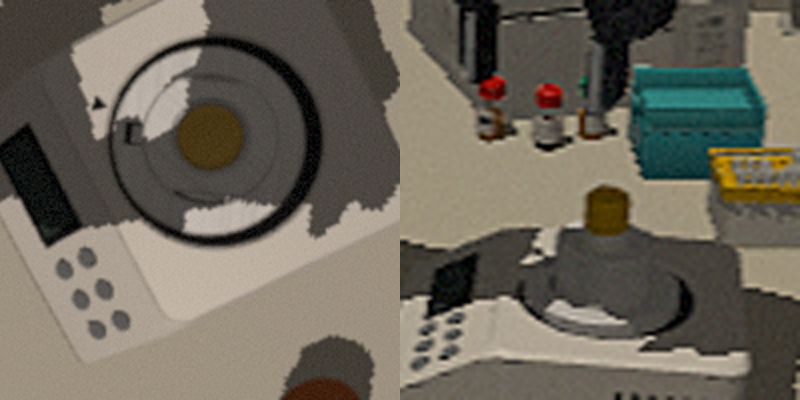

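```bash
python3 -c "
from workcell import hand_in
print(hand_in())"
```

```text
the job is handed in; nothing more can be done
None
```

The heating block is keyed and home on the cup's floor, the bottle stands upright at the bottom of its hole, the vials and timer were left alone, and the job is handed in at about 33 s; the verdict itself was not reported back.

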